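# Fit the grinding dish on the ink grinder

### The arm

A 6-joint arm with a two-finger parallel gripper is mounted at the origin on the work surface. World frame = base frame: x ahead of the robot, y to its left, z up, the work surface at z = 0. Lengths are in m, angles in rad, forces in N, time in s.
With the tool pointing down it reaches from about 0.35 to 0.875 m from the base axis. Payload 15.5 kg.
Tool frame: the origin (TCP) lies at the very end of the fingers, on their centre line; the grasp point (between the pads) lies arm.pinch_z behind it (arm.pinch_z is the distance from the TCP to the grasp point, in m); y points along the fingers, z is the direction in which the jaws open and shut, and the axes are right-handed (so a half turn about y gives the same grasp; the last joint's range is limited). The gripper opens to 85 mm and grips with 20 to 120 N. Pads are 22 mm wide; open, the fingers measure 114 mm over their backs; the gripper's body (76 mm by 85 mm) begins 54 mm behind the grasp point. The pads swing forward as they close: fully open they stand 13 mm farther back than shut.
Start: joints at [1.008, 0.494, 1.345, -0, 1.302, -0.096], TCP at [0.281, 0.558, 0.231] pointing down, gripper open.
Joint ranges: [-2.91, 2.91], [-0.82, 2.16], [0.22, 2.67], [-1.22, 4.37], [0.12, 2.79], [-3.08, 3.08]. Speed limits (rad/s): [1.89, 1.89, 2.57, 3.01, 3.01, 3.01].

### API

Orientations are given as a unit quaternion [x, y, z, w].
In Python, from cell import arm gives the robot as it stands.
- The arm moves only by the tool send_rows, never from a script. Its argument "plan" is a list of rows, each a list of 3 entries, a list of its own where there are three numbers: the shift along the tool's x, y, z in mm, then the turn about the tool's y in degrees, then the closure, from 0 (fully open) to 1 (shut). A call has 1 to 20 rows; each row is the pose to reach, as a shift and turn from the pose measured when the call began, along the tool's axes at that moment; what a row does not reach only later rows make up. A row lasts 1/8 s, in which the tool goes at most 62.5 mm and 10.7 degrees, less where a joint would pass 70% of its speed; a pose out of reach is approached as far as the arm can. A call with a gripper value outside its range is refused whole. The fingers move at their own pace and stop on an object; the grip force is fixed at half the most. Time passes only in rows, so rows that repeat a pose let the fingers close. It gives the time, the measured TCP pose, the force and the opening at its end, in the units of the state.
- arm.state(): the state, without advancing time (a new reading comes with each control period).
- arm.camera(name): name is "side" or "top" or "wrist"; returns a dict with "frame" (400x640x3 uint8, blue, green, red), "camera_matrix" (3x3 intrinsics, pixels), "distortion" ([k1, k2, p1, p2, k3] as OpenCV has them; the pictures are not rectified), "camera_from_world" (4x4, takes a point from world to camera coordinates). Camera axes: x right, y down, z forward; pixel columns grow to the right and rows downward; lengths in m; the calibration is good to about 2 mm. A picture is of the moment at which its call begins. There is no depth.
- arm.close_job(): hands the job in, once; it reports no verdict.
The state is a dict: "time_s": time; "qpos": joint angles; "dq": joint speeds; "tau": joint torques, N m; "ee_pos": TCP position; "tcp_rot": TCP orientation; "ft_force": force on the tool from outside, world axes, zero at the start; "torque": the same for the moment, N m; "opening": finger opening in m.
Only numpy, scipy, OpenCV 4.12 (cv2) and the standard library are available. Lean on these libraries where they do the work, as an engineer would, in place of code of your own. Each camera call takes 0.05 s, during which the arm holds its last target. There are 200 camera calls.

### The job

Get the ink grinder ready for use: lift its dust cover off by the knob and stand it aside on the desk, knob up. Then fit the white grinding dish: turn it so that the flat in its hub lines up with the flat on the machine's spindle, and lower it onto the spindle, keeping hold of it rather than letting it drop, until it sits fully home on the turntable; then let go. Leave the water bowl, the ink bottle and the paperweight where they are.

Things in the scene. Friction and masses are not known exactly. Their poses are not given: they have to be found in the camera images.
- grinder: electric ink grinder, fixed: grey housing, flat top 62 mm above the desk, y from -85 to 85 mm, x from -95 (front) to 165 mm (rear). Origin: on the desk under the spindle axis; x to the rear, z up. Its front faces the robot within 17 degrees. Rear post with parked ink-stick arm: all at x above 110 mm, up to 190 mm high. At least 130 mm of bare desk in front of the housing (from x = 0.36 m)
- spindle_seat (a point): centre of the top face of the aluminium turntable (disc 100 mm across, top 70 mm above the desk), on the spindle axis: the dish's underside rests here. x points from the axis straight to the spindle's flat (within 65 degrees of world +x), z up; it turns with the spindle, stiffly (0.5 N m), and stays where it is left. Hidden by the cover at the start
- spindle_tip (a point): top end of the steel spindle, on its axis, 34 mm above spindle_seat, same axes. The spindle is a shaft 18 mm in diameter with one flat along its whole length, 4 mm from the axis on its +x side (13 mm from flat to back); its last 5 mm taper by 2 mm for easy entry
- cover: dust cover: loose grey plastic cap, 128 mm across, 50 mm high, open below, black knob at the centre of its top. Origin: centre of its underside, z up. 0.13 to 0.2 kg. At the start it stands on the housing's top over turntable and spindle, up to 6 mm off their centre; raise it 45 mm to clear the spindle
- cover_knob (a point): middle of the cover's knob head, where to grip, 72 mm above the cover's underside on its axis. Round head, 26 mm across, from 61 to 82 mm above the underside, on a neck 18 mm across; the cover's top is at 50 mm
- dish: grinding dish: round white stoneware dish, 136 mm across, 34 mm high, wall 6 mm, floor 6 mm, a hub in the middle; 0.35 to 0.6 kg. Stands on the desk left or right of the grinder. Origin: centre of its underside, z up; x points to the small pouring lip on its rim (79 mm from the centre). It fits when its x points the same way as spindle_seat's x; about 5 degrees either way is free
- hub_top (a point): centre of the top of the dish's hub, 44 mm above the dish's underside, same axes as the dish. A D-shaped hole runs right through the hub, 20.4 mm in diameter, its flat 5.2 mm from the axis on the +x side. Outside, the hub has two grip flats facing +y and -y, 32 mm apart and 26 mm wide, from floor to top; along x it is 42 mm long
- water_bowl: bystander: plain white bowl, 116 mm across, 55 mm high, no hub, on the other side of the grinder from the dish. Origin: centre of its underside
- ink_bottle: bystander: bottle of red ink, 58 mm across, 130 mm high, left of the grinder. Origin: centre of its underside
- paperweight: bystander: steel bar 160 x 24 x 14 mm lying right of the grinder. Origin: centre of its underside, long side along its y
Mind the look-alikes: they are no part of the job. What is shaped like the dish but red or yellow is not meant. What is shaped like the cover but green is not meant.

How it is judged:
On the way, in this order (a step that is already met when the one before it is completed fails the run):
1. the cover stands on the desk, knob up, let go (height (world z) of cover below 0.006 m and angle between cover's own z axis and vertical below 0.1 rad and contact force between the fingers and cover below 0.1 N), for 0.2 s.
2. the dish, still held in the fingers, has been lowered over the spindle to within 10 mm of its seat (z of dish in the frame of spindle_seat below 0.01 m and horizontal distance between dish and spindle_seat below 0.005 m and contact force between the fingers and dish above 0.5 N), for 0.1 s.
At the end, for the whole second after the job is handed in: The dish sits on the turntable over the spindle: underside within 3 mm of the turntable, centre within 4 mm of the axis, level within 3 degrees. The cover stands on the desk, knob up, upright within 6 degrees, underside within 6 mm of the desk. Both at rest (z of dish in the frame of spindle_seat below 0.003 m and horizontal distance between dish and spindle_seat below 0.004 m and angle between dish's own z axis and vertical below 0.05 rad and height (world z) of cover below 0.006 m and angle between cover's own z axis and vertical below 0.1 rad and linear speed of each of dish, cover below 0.02 m/s); the robot touches nothing.
It fails at once if the water bowl is moved more than 30 mm or tipped (distance of water_bowl from where it was at the start of the episode above 0.03 m or angle between water_bowl's own z axis and vertical above 0.4 rad).
It fails at once if the ink bottle is moved more than 30 mm or tipped (distance of ink_bottle from where it was at the start of the episode above 0.03 m or angle between ink_bottle's own z axis and vertical above 0.4 rad).
It fails at once if the paperweight is moved more than 30 mm (distance of paperweight from where it was at the start of the episode above 0.03 m).
It also fails if it takes over 56 s, if anything falls off the work surface, if the arm or the gripper's body presses on something with over 40 N, if the wrist force passes 120 N, or if a joint passes its speed limit or range.

## Working session

There is one attempt and no reset: what is moved stays moved. The work goes in short steps, Python scripts to look and compute and a tool call to move; the robot and the scene stay as the last step left them, time stands still between calls to the robot, and variables do not carry over. Pictures are saved under pics/ and viewed, on a budget of 10 in all, crops included, one or two more only if the job needs it, and the job is handed in when it is done.

Besides the shell and the picture viewer there is one more tool, called after ">>>" in YAML: its name, and indented under it one key for each argument. send_rows: Moves the arm, as the interface text tells. Its arguments: {"type":"object","properties":{"plan":{"type":"array","items":{"type":"array"}}},"required":["plan"]}

```bash
mkdir -p pics; ls; python3 - <<'E'
from cell import arm
import cv2,numpy as np
print(arm.state(), arm.pinch_z)
for n in ("top","side"):
    c=arm.camera(n); cv2.imwrite(f"pics/{n}0.png",c["frame"]); np.savez(f"pics/{n}0.npz",**c)
    print(n,c["camera_matrix"].round(1).tolist(),c["distortion"],c["camera_from_world"].round(3).tolist())
E
```

```text
pics
{'time_s': 0.0, 'qpos': array([ 1.00851817e+00,  4.94186532e-01,  1.34611935e+00,  1.41152966e-05,
        1.30249184e+00, -9.54890157e-02]), 'dq': array([-0.00079434, -0.00126167, -0.00131272, -0.00144073,  0.00096126,
       -0.00144403]), 'tau': array([ 4.98222857e-03, -8.82170820e+01, -3.83873248e+01,  1.48409890e-04,
        9.71682166e-03, -1.80958489e-05]), 'ee_pos': array([0.28106258, 0.55784498, 0.23070216]), 'tcp_rot': array([ 0.68833616, -0.16368406,  0.16339973, -0.68753283]), 'ft_force': array([ 0.14237192, -0.23252905,  0.1036227 ]), 'torque': array([0.01309444, 0.03085045, 0.030261  ]), 'opening': 0.0853045675965764} 0.0187
top [[503.8, 0.0, 320.1], [0.0, 503.8, 198.6], [0.0, 0.0, 1.0]] [-0.15452294  0.          0.          0.          0.        ] [[-0.011, -1.0, 0.014, -0.104], [-0.995, 0.01, -0.101, 0.464], [0.1, -0.015, -0.995, 1.569], [0.0, 0.0, 0.0, 1.0]]
side [[391.5, 0.0, 324.3], [0.0, 391.5, 194.9], [0.0, 0.0, 1.0]] [-0.06114669  0.          0.          0.          0.        ] [[1.0, -0.019, 0.018, -0.456], [0.006, -0.502, -0.865, 0.029], [0.026, 0.865, -0.501, 1.487], [0.0, 0.0, 0.0, 1.0]]
```

View pics/top0.png

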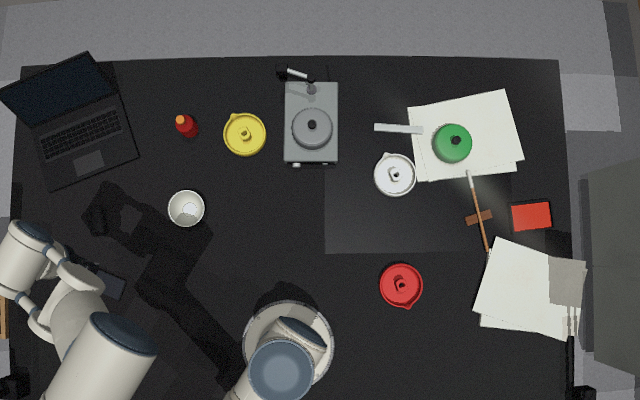

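View pics/side0.png

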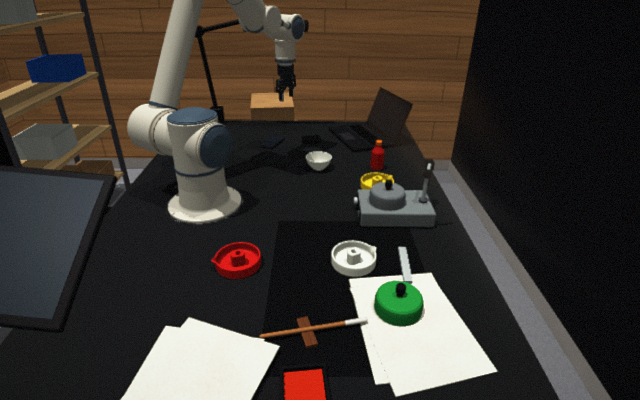

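Top view: grey cover with knob at (312,125) on the grinder. White dish with hub at (395,175); its lookalikes are yellow at (244,134) and red at (401,285). The green cover is at (452,143), the white bowl without a hub at (186,208). The targets are the grey cover and the white hubbed dish.

```bash
cat > h.py <<'E'
import cv2,numpy as np
from scipy.spatial.transform import Rotation as R
def onplane(c,px,z):
    p=cv2.undistortPoints(np.array(px,float).reshape(-1,1,2),c["camera_matrix"],c["distortion"])[:,0]
    T=c["camera_from_world"]; Rm=T[:3,:3]; o=-Rm.T@T[:3,3]
    d=np.c_[p,np.ones(len(p))]@Rm
    return o+d*((z-o[2])/d[:,2])[:,None]
def pix(c,P):
    T=c["camera_from_world"]
    return cv2.projectPoints(np.array(P,float).reshape(-1,3),cv2.Rodrigues(T[:3,:3])[0],T[:3,3],c["camera_matrix"],c["distortion"])[0][:,0]
def tool(s,P,pinch):
    """shift mm in tool axes bringing the TCP to P"""
    r=R.from_quat(s["tcp_rot"]); return (r.inv().apply(np.array(P)-s["ee_pos"])*1000).round(1)
E
python3 - <<'E'
from h import *
from cell import arm
c=dict(np.load("pics/top0.npz")); f=c["frame"]; g=cv2.cvtColor(f,cv2.COLOR_BGR2GRAY)
def blob(m,box):
    x0,y0,x1,y1=box; mm=np.zeros_like(m); mm[y0:y1,x0:x1]=m[y0:y1,x0:x1]
    n=max(cv2.findContours(mm,cv2.RETR_EXTERNAL,cv2.CHAIN_APPROX_NONE)[0],key=cv2.contourArea)
    (u,v),r=cv2.minEnclosingCircle(n); M=cv2.moments(n); return n[:,0],(u,v,r),(M["m10"]/M["m00"],M["m01"]/M["m00"])
u8=lambda a:a.astype(np.uint8)*255
n,ci,ce=blob(u8(g<60),(300,113,325,137)); print("knob",ci,ce,onplane(c,ce,.062+.075).round(4))
n,ci,ce=blob(u8(g>110),(372,150,416,200)); e=cv2.fitEllipse(n); print("dish",ci,ce,e,onplane(c,e[0],.034).round(4))
P=onplane(c,n,.034)[:,:2]; ctr=onplane(c,e[0],.034)[0,:2]; d=np.hypot(*(P-ctr).T); i=np.argsort(d)[-6:]; print(d[i].round(4),np.degrees(np.arctan2(*(P[i]-ctr).T[::-1])).round(1))
# housing rectangle
n,ci,ce=blob(u8((g>70)),(270,60,345,172)); print("housing",cv2.minAreaRect(n))
for nm,px in dict(bowl=(186,208),bottle=(186,125),yellow=(244,134),pw0=(375,127),pw1=(422,130),red=(401,285),green=(454,142)).items(): print(nm,onplane(c,px,.03).round(3))
s=arm.state(); print(R.from_quat(s["tcp_rot"]).as_matrix().round(3))
w=arm.camera("wrist"); T=w["camera_from_world"]; o=-T[:3,:3].T@T[:3,3]
r=R.from_quat(s["tcp_rot"]); print("cam in tool",r.inv().apply(o-s["ee_pos"]).round(4), (T[:3,:3]@r.as_matrix()).round(3),w["camera_matrix"].round(1).tolist())
a=cv2.resize(f[50:220,270:470],None,fx=4,fy=4,interpolation=cv2.INTER_CUBIC); cv2.imwrite("pics/crop1.png",a[:600,:800])
E
```

```text
knob (311.5, 124.0, 4.272101879119873) (311.4673913043478, 124.1195652173913) [[ 0.6755 -0.084   0.137 ]]
dish (399.0294189453125, 171.33824157714844, 26.653053283691406) (394.8927230046948, 174.14788732394365) ((395.7456970214844, 172.92713928222656), (41.0850715637207, 48.25614547729492), 31.48202133178711) [[ 0.5414 -0.3501  0.034 ]]
[0.0914 0.0931 0.094  0.0956 0.096  0.0981] [-39.4 -43.7 -38.2 -42.4 -39.7 -41.1]
housing ((310.7127380371094, 121.3642578125), (54.10917282104492, 80.28394317626953), 1.1457629203796387)
bowl [[0.436 0.316 0.03 ]]
bottle [[0.706 0.322 0.03 ]]
yellow [[0.673 0.133 0.03 ]]
pw0 [[ 0.692 -0.288  0.03 ]]
pw1 [[ 0.682 -0.441  0.03 ]]
red [[ 0.188 -0.359  0.03 ]]
green [[ 0.642 -0.545  0.03 ]]
[[ 0.893 -0.001  0.45 ]
 [-0.45  -0.001  0.893]
 [-0.    -1.    -0.001]]
cam in tool [-0.0794 -0.1428 -0.0007] [[-0.     0.     1.   ]
 [ 0.95  -0.312  0.   ]
 [ 0.312  0.95  -0.   ]] [[359.2, 0.0, 312.6], [0.0, 359.2, 197.2], [0.0, 0.0, 1.0]]
```

View pics/crop1.png

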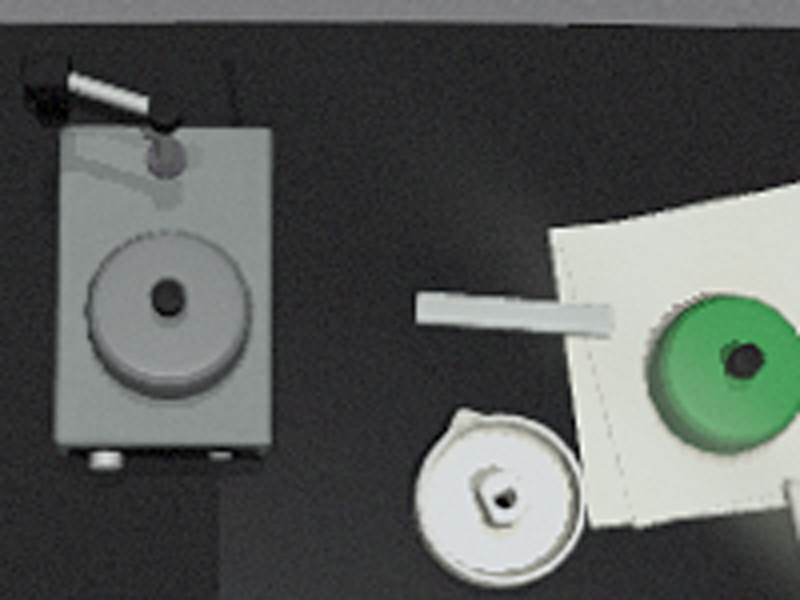

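Crop confirms: white dish hub at crop (500,498), full image (395,174.5), lip at crop (462,415), dish yaw about +25°; the cover is grey, not green. Next I hover over the knob and refine with the wrist camera.

```bash
python3 - <<'E'
from h import *
from cell import arm
s=arm.state(); print(tool(s,[.675,-.084,.23],0))
E
```

```text
[ 640.6    1.2 -396. ]
```

>>> send_rows:
  plan:
    - [[64, 0, -40], -4, 0]
    - [[128, 0, -79], -8, 0]
    - [[192, 0, -119], -12, 0]
    - [[256, 0, -158], -16, 0]
    - [[320, 0, -198], -20, 0]
    - [[384, 0, -238], -24, 0]
    - [[448, 0, -277], -27, 0]
    - [[512, 0, -317], -27, 0]
    - [[576, 0, -356], -27, 0]
    - [[641, 1, -396], -27, 0]
    - [[641, 1, -396], -27, 0]
    - [[641, 1, -396], -27, 0]
    - [[641, 1, -396], -27, 0]
    - [[641, 1, -396], -27, 0]
    - [[641, 1, -396], -27, 0]

```text
time_s: 2.02
ee_pos: [0.6748, -0.083, 0.2302]
tcp_rot: [0.707, 0.002, -0.002, -0.707]
ft_force: [-0.0, 0.0, -0.4]
opening: 0.0857
```

```bash
python3 - <<'E'
from h import *
from cell import arm
s=arm.state(); print(s["time_s"],s["ee_pos"],R.from_quat(s["tcp_rot"]).as_matrix().round(3).tolist())
c=arm.camera("wrist"); np.savez("pics/w1.npz",**c); cv2.imwrite("pics/w1.png",c["frame"])
print(pix(c,[.675,-.084,.144]),pix(c,[.675,-.084,.112]))
E
```

```text
2.025 [ 0.67478428 -0.0829912   0.23017192] [[1.0, -0.001, -0.006], [0.006, -0.0, 1.0], [-0.001, -1.0, -0.0]]
[[312.61887083 204.21128649]] [[312.66193461 190.33895494]]
```

View pics/w1.png

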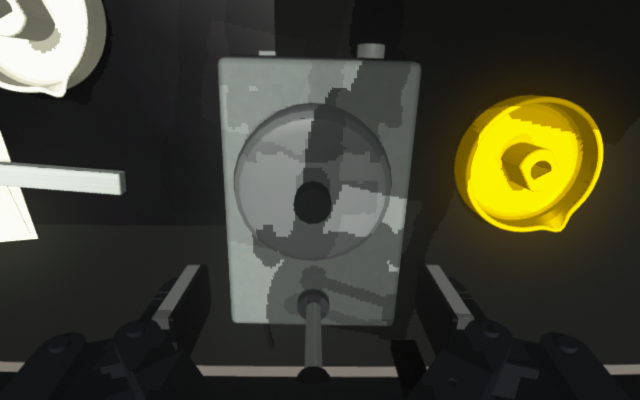

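Wrist view: knob at (313,203), which matches the projected (313,204) for (0.675, -0.084). I go down and grip.

>>> send_rows:
  plan:
    - [[0, 40, 0], 0, 0]
    - [[0, 80, -1], 0, 0]
    - [[0, 105, -1], 0, 0]
    - [[0, 114, -1], 0, 0]
    - [[0, 114, -1], 0, 0]
    - [[0, 114, -1], 0, 1]
    - [[0, 114, -1], 0, 1]
    - [[0, 114, -1], 0, 1]
    - [[0, 114, -1], 0, 1]
    - [[0, 114, -1], 0, 1]
    - [[0, 114, -1], 0, 1]
    - [[0, 114, -1], 0, 1]
    - [[0, 114, -1], 0, 1]
    - [[0, 104, -1], 0, 1]
    - [[0, 94, -1], 0, 1]
    - [[0, 84, -1], 0, 1]
    - [[0, 84, -1], 0, 1]

```text
time_s: 4.2
ee_pos: [0.6754, -0.0841, 0.1475]
tcp_rot: [0.707, 0.002, -0.002, -0.707]
ft_force: [-0.0, -0.4, -2.4]
opening: 0.0242
```

>>> send_rows:
  plan:
    - [[0, -20, 0], 0, 1]
    - [[0, -40, 0], 0, 1]
    - [[-15, -40, 8], 0, 1]
    - [[-55, -40, 27], 0, 1]
    - [[-100, -40, 49], 0, 1]
    - [[-145, -40, 71], 0, 1]
    - [[-190, -40, 93], 0, 1]
    - [[-225, -30, 109], 0, 1]
    - [[-235, 0, 114], 0, 1]
    - [[-235, 30, 114], 0, 1]
    - [[-235, 60, 114], 0, 1]
    - [[-235, 78, 114], 0, 1]
    - [[-235, 86, 114], 0, 1]
    - [[-235, 89, 114], 0, 1]
    - [[-235, 89, 114], 0, 1]
    - [[-235, 89, 114], 0, 1]

```text
time_s: 6.2
ee_pos: [0.4402, 0.0284, 0.0587]
tcp_rot: [0.707, 0.003, -0.001, -0.707]
ft_force: [0.3, -0.1, -1.6]
opening: 0.0239
```

```bash
python3 - <<'E'
from h import *
from cell import arm
s=arm.state(); print(s["time_s"],s["ee_pos"],s["ft_force"])
for n in ("top","side"):
    c=arm.camera(n); np.savez(f"pics/{n}2.npz",**c)
    if n=="top": cv2.imwrite("pics/t2.png",cv2.resize(c["frame"][60:210,250:450],None,fx=4,fy=4,interpolation=cv2.INTER_CUBIC))
    else: cv2.imwrite("pics/s2.png",cv2.resize(c["frame"][120:300,160:440],None,fx=2.8,fy=2.8,interpolation=cv2.INTER_CUBIC))
E
```

```text
6.2 [0.44018044 0.02843429 0.05868453] [ 0.31429847 -0.08360538 -1.60888317]
```

View pics/s2.png

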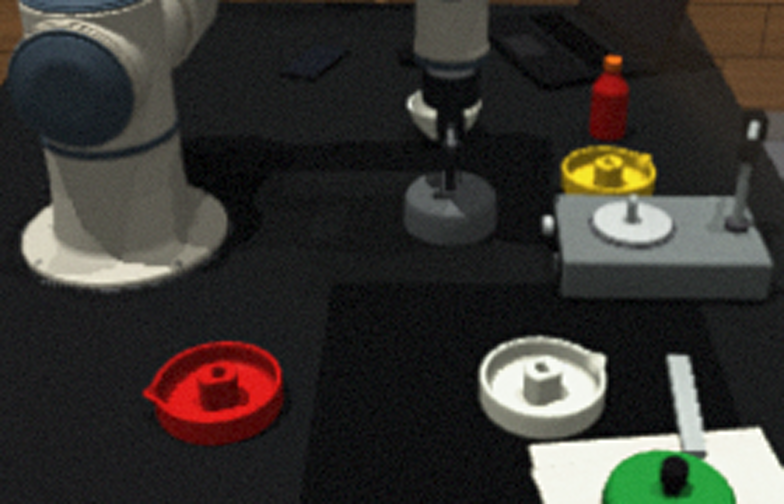

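The cover hangs upright just above the desk in the open area, and the spindle is exposed. I lower it until contact, let go and retreat.

>>> send_rows:
  plan:
    - [[0, 2, 0], 0, 1]
    - [[0, 3.5, 0], 0, 1]
    - [[0, 5, 0], 0, 1]
    - [[0, 5, 0], 0, 1]
    - [[0, 5, 0], 0, 1]

```text
time_s: 6.92
ee_pos: [0.4403, 0.0284, 0.0547]
tcp_rot: [0.708, 0.003, -0.001, -0.707]
ft_force: [-7.5, 0.1, 41.4]
opening: 0.0245
```

>>> send_rows:
  plan:
    - [[0, -1, 0], 0, 0.9]
    - [[0, -1, 0], 0, 0]
    - [[0, -1, 0], 0, 0]
    - [[0, -1, 0], 0, 0]
    - [[0, -1, 0], 0, 0]
    - [[0, -1, 0], 0, 0]
    - [[0, -30, 0], 0, 0]
    - [[0, -70, 0], 0, 0]
    - [[0, -115, 0], 0, 0]
    - [[0, -160, 0], 0, 0]
    - [[0, -160, 0], 0, 0]

```text
time_s: 8.3
ee_pos: [0.4413, 0.0285, 0.2176]
tcp_rot: [0.708, 0.005, 0.001, -0.707]
ft_force: [0.1, 0.2, -1.6]
opening: 0.0853
```

```bash
python3 - <<'E'
from h import *
from cell import arm
s=arm.state(); print(s["time_s"],s["ee_pos"])
# views: over dish (wrist stays level), over spindle
print("to view spindle",tool(s,[.655,-.084,.24],0))
E
```

```text
8.3 [0.44126685 0.02851439 0.21755245]
to view spindle [ 213.3  -20.3 -113.8]
```

>>> send_rows:
  plan:
    - [[50, 0, -27], 0, 0]
    - [[100, 0, -54], 0, 0]
    - [[150, 0, -81], 0, 0]
    - [[200, 0, -105], 0, 0]
    - [[234, 20, -113], 0, 0]
    - [[234, 60, -113], 0, 0]
    - [[234, 84, -113], 0, 0]
    - [[234, 84, -113], 0, 0]
    - [[234, 84, -113], 0, 0]
    - [[234, 84, -113], 0, 0]

```text
time_s: 9.55
ee_pos: [0.6773, -0.0833, 0.1371]
tcp_rot: [0.708, 0.006, 0.002, -0.706]
ft_force: [0.0, 0.1, 0.6]
opening: 0.0859
```

```bash
python3 - <<'E'
from h import *
from cell import arm
s=arm.state(); print(s["time_s"],s["ee_pos"])
c=arm.camera("wrist"); np.savez("pics/w3.npz",**c)
u,v=pix(c,[.675,-.084,.09])[0]; print(u,v)
u,v=int(u),int(v); y0=max(v-75,0);x0=u-100; print(x0,y0)
cv2.imwrite("pics/w3.png",cv2.resize(c["frame"][y0:y0+150,x0:x0+200],None,fx=4,fy=4,interpolation=cv2.INTER_CUBIC))
E
```

```text
9.55 [ 0.67725148 -0.08332709  0.13710784]
313.2547488032619 221.8258575061489
213 146
```

View pics/w3.png

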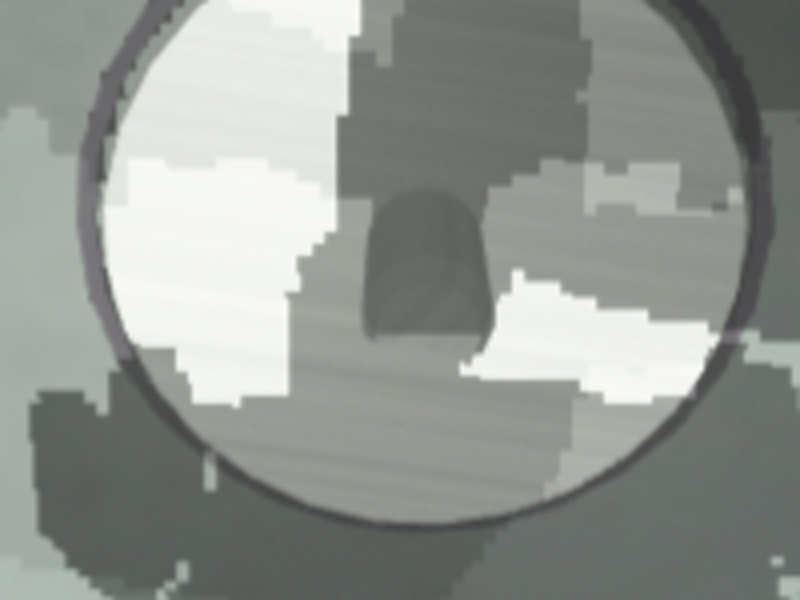

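Turntable outline and dark spindle at crop (425,265) are clear. The flat faces roughly image-down (+x), with its edge near crop row 335. I enlarge it with stretched contrast.

```bash
python3 - <<'E'
from h import *
c=dict(np.load("pics/w3.npz")); f=c["frame"]; g=cv2.cvtColor(f,cv2.COLOR_BGR2GRAY)
a=g[188:243,295:350].astype(float); print(a.min(),a.max())
a=np.clip((a-60)/(150-60),0,1)*255
cv2.imwrite("pics/w3b.png",cv2.resize(a.astype(np.uint8),None,fx=10,fy=10,interpolation=cv2.INTER_CUBIC))
# turntable edge: front-right-bottom dark rim transitions; sample rays for rim
C=np.array([.675,-.084]); pts=[]
for th in np.radians(np.arange(0,360,3)):
    r=np.arange(.042,.058,.0003); P=np.c_[C[0]+r*np.cos(th),C[1]+r*np.sin(th),np.full(len(r),.07)]
    q=pix(c,P).astype(np.float32); v=cv2.remap(g,q[:,0].reshape(1,-1),q[:,1].reshape(1,-1),cv2.INTER_LINEAR)[0].astype(float)
    d=np.diff(cv2.GaussianBlur(v.reshape(1,-1),(9,1),0)[0]); i=d.argmin()
    if d[i]<-2: pts.append(P[i,:2])
pts=np.array(pts)
from scipy.optimize import least_squares
r=least_squares(lambda p:np.hypot(*(pts-p[:2]).T)-p[2],[*C,.05],loss="soft_l1",f_scale=.0007); print(len(pts),r.x.round(4),np.median(abs(r.fun)))
E
```

```text
96.0 246.0
120 [ 0.6728 -0.0806  0.0495] 0.00014770876681434106
```

View pics/w3b.png

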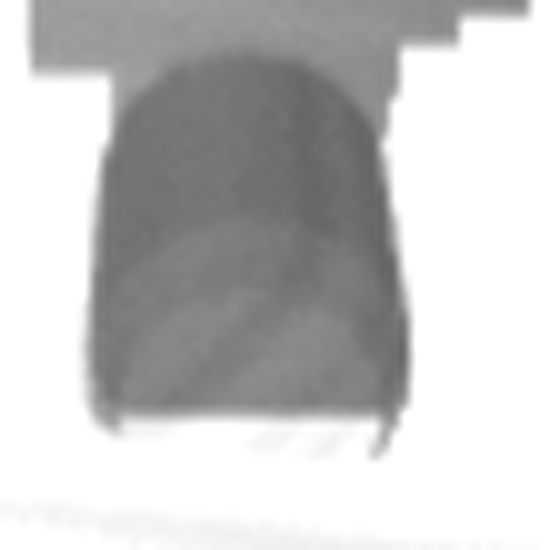

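```bash
python3 - <<'E'
from h import *
c=dict(np.load("pics/w3.npz")); g=cv2.cvtColor(c["frame"],cv2.COLOR_BGR2GRAY).astype(float)
pts=[]
for x in range(308,333):
    col=g[224:236,x]; k=np.where(col>(col[0]+ (175 if 0 else 150))/2)[0]
    if len(k) and k[0]>0:
        j=k[0]; t=(col[0]+150)/2; pts.append((x,224+j-1+(t-col[j-1])/(col[j]-col[j-1])))
pts=np.array(pts); print(pts.round(1).tolist())
p=pts[(pts[:,0]>308)&(pts[:,0]<332)]
k,b=np.polyfit(p[:,0],p[:,1],1); print(k,np.std(p[:,1]-k*p[:,0]-b))
for rng in ((308,332),(309,330),(312,327)):
    q=p[(p[:,0]>=rng[0])&(p[:,0]<=rng[1])];k,b=np.polyfit(q[:,0],q[:,1],1)
    W=onplane(c,[(310,k*310+b),(331,k*331+b)],.104); d=W[1]-W[0]; print(W.round(4).tolist(),"flat normal deg",np.degrees(np.arctan2(-d[0],d[1])))
W=W[:,:2]; d=(W[1]-W[0])/np.linalg.norm(W[1]-W[0]); n=np.array([d[1],-d[0]]); print("flat dist",(W[0]-[.6728,-.0806])@n,n, pix(c,[.6728,-.0806,.104]))
E
```

```text
[[308.0, 229.3], [309.0, 229.3], [310.0, 229.4], [311.0, 229.4], [312.0, 229.3], [313.0, 229.2], [314.0, 229.1], [315.0, 229.0], [316.0, 229.0], [317.0, 229.0], [318.0, 229.0], [319.0, 229.1], [320.0, 229.1], [321.0, 229.2], [322.0, 229.3], [323.0, 229.3], [324.0, 229.3], [325.0, 229.2], [326.0, 229.2], [327.0, 229.2], [328.0, 229.2], [329.0, 229.2], [330.0, 229.3], [331.0, 229.2], [332.0, 229.2]]
0.00032324462928661477 0.11038154208210961
[[0.6734, -0.0857, 0.104], [0.6733, -0.0746, 0.104]] flat normal deg 0.38916303764345533
[[0.6734, -0.0857, 0.104], [0.6733, -0.0746, 0.104]] flat normal deg 0.41190060694456343
[[0.6733, -0.0857, 0.104], [0.6734, -0.0746, 0.104]] flat normal deg -0.12508850765461474
flat dist 0.0005373980946861459 [ 0.99999762 -0.0021832 ] [[319.66994406 228.2471379 ]]
```

```bash
python3 - <<'E'
from h import *
c=dict(np.load("pics/w3.npz")); f=c["frame"]
a=f[215:245,300:340].astype(float)
print(cv2.cvtColor(f,cv2.COLOR_BGR2GRAY)[225:240,304:338:2])
a=np.clip((a-100)/(200-100),0,1)**.8*255
cv2.imwrite("pics/w3c.png",cv2.resize(a.astype(np.uint8),None,fx=18,fy=18,interpolation=cv2.INTER_CUBIC))
E
```

```text
[[112 103 107 108 107 105 105 106 109 109 108 107 105 106 105 100 147]
 [118 102 108 107 106 105 106 108 109 108 108 107 105 106 105 102 151]
 [118 102 108 107 104 105 107 108 109 108 107 105 106 107 104 104 160]
 [120 108 109 108 107 108 110 111 110 110 108 107 109 107 106 109 196]
 [128 115 123 121 122 125 127 127 126 123 122 124 123 122 122 114 234]
 [142 122 143 143 145 148 149 149 148 145 144 147 146 145 144 124 240]
 [154 139 147 147 149 152 152 151 149 147 148 148 146 148 143 145 242]
 [155 154 153 152 152 153 152 151 147 147 150 148 146 150 135 184 242]
 [156 156 155 155 155 154 154 152 149 149 149 147 148 150 133 221 240]
 [157 156 155 156 155 155 154 154 154 152 151 150 151 151 185 235 239]
 [157 156 156 155 155 155 155 154 153 153 153 152 155 159 235 240 240]
 [155 155 156 155 156 156 155 155 155 154 154 154 192 172 241 241 240]
 [153 153 153 154 154 154 155 154 155 155 155 154 232 211 242 242 241]
 [150 150 150 151 152 153 153 152 154 154 153 154 236 239 241 242 242]
 [147 147 147 148 149 149 150 149 151 151 150 152 219 225 228 241 241]]
```

View pics/w3c.png

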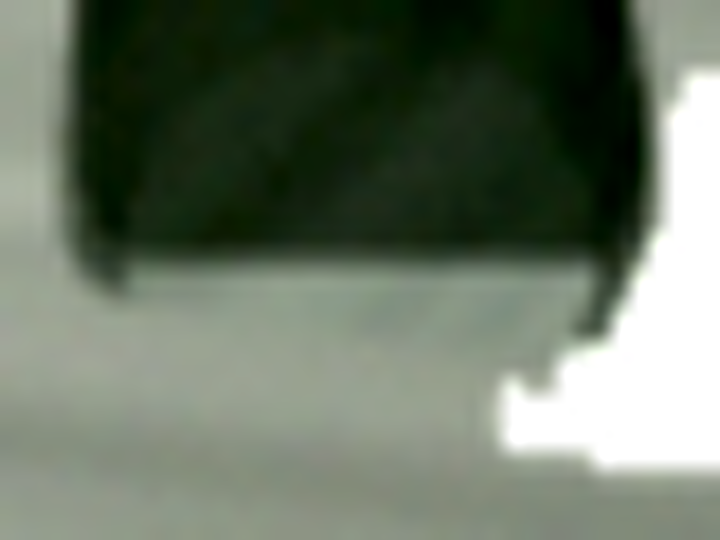

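The dark spindle-wall corners are at about (307,231.4) and (332,233). The tip face is split by a shadow line at row 229, which is not the flat. The true flat edge runs from (308,231.6) to (328,234), so the flat points to roughly -6°. Now to the dish.

```bash
python3 - <<'E'
from h import *
from cell import arm
c=dict(np.load("pics/top0.npz")); h=onplane(c,(395.2,174),.044)[0]; print(h, onplane(c,(385.7,154),.034))
w=dict(np.load("pics/w3.npz")); W=onplane(w,[(308,231.6),(328,234)],.104); d=W[1]-W[0]; print("flat",np.degrees(np.arctan2(-d[0],d[1])))
print(tool(arm.state(),[h[0],h[1],.19],0))
E
```

```text
[ 0.53642574 -0.346601    0.044     ] [[ 0.60260473 -0.31962051  0.034     ]]
flat -7.060867539014916
[-141.8  -54.  -262.6]
```

>>> send_rows:
  plan:
    - [[0, -30, 0], 0, 0]
    - [[-20, -54, -40], 0, 0]
    - [[-50, -54, -90], -6, 0]
    - [[-80, -54, -145], -12, 0]
    - [[-112, -54, -200], -18, 0]
    - [[-142, -54, -255], -22, 0]
    - [[-142, -54, -263], -22, 0]
    - [[-142, -54, -263], -22, 0]
    - [[-142, -54, -263], -22, 0]
    - [[-142, -54, -263], -22, 0]

```text
time_s: 10.85
ee_pos: [0.5368, -0.3458, 0.1901]
tcp_rot: [0.695, 0.141, -0.134, -0.692]
ft_force: [0.0, 0.2, 0.0]
opening: 0.0857
```

```bash
python3 - <<'E'
from h import *
from cell import arm
s=arm.state(); print(s["time_s"],s["ee_pos"],R.from_quat(s["tcp_rot"]).as_matrix().round(3).tolist())
c=arm.camera("wrist"); np.savez("pics/w4.npz",**c)
f=c["frame"]; cv2.imwrite("pics/w4.png",cv2.resize(f[90:310,170:460],None,fx=2.7,fy=2.7,interpolation=cv2.INTER_CUBIC))
E
```

```text
10.85 [ 0.53681784 -0.34580703  0.19014546] [[0.924, 0.011, -0.381], [0.382, -0.002, 0.924], [0.009, -1.0, -0.006]]
```

View pics/w4.png

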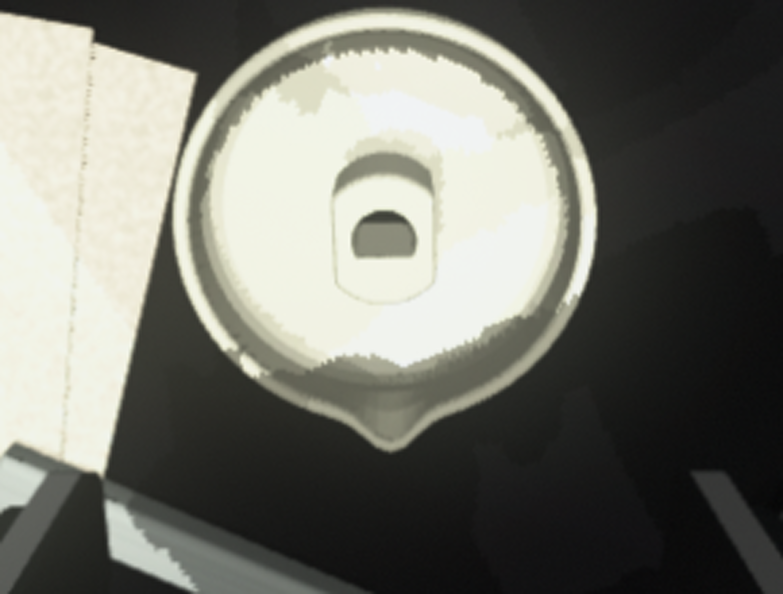

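Hub flats are vertical in this view (crop x 333 and 436), hole at (384,235), lip at (391,450). So the dish yaw is about 1.5° past the tool's. I compute the offset and grasp.

```bash
python3 - <<'E'
from h import *
from cell import arm
c=dict(np.load("pics/w4.npz")); s=arm.state()
cr=lambda x,y:(170+(x+.5)/2.7-.5,90+(y+.5)/2.7-.5)
H=onplane(c,[cr(384.5,239)],.044)[0]; L=onplane(c,[cr(391,450)],.034)[0]
F=onplane(c,[cr(333,195),cr(335,285),cr(434,195),cr(436,280)],.044)
d1=F[1]-F[0];d2=F[3]-F[2]; print("flats deg",np.degrees(np.arctan2([d1[1],d2[1]],[d1[0],d2[0]])), np.linalg.norm(F[0]-F[2]))
g=cv2.cvtColor(c["frame"],cv2.COLOR_BGR2GRAY); 
# rim circle
C=H[:2];pts=[]
for th in np.radians(np.arange(50,355,3)):
    r=np.arange(.062,.074,.0003);P=np.c_[C[0]+r*np.cos(th),C[1]+r*np.sin(th),np.full(len(r),.034)]
    q=pix(c,P).astype(np.float32);v=cv2.remap(g,q[:,0].reshape(1,-1),q[:,1].reshape(1,-1),cv2.INTER_LINEAR)[0].astype(float)
    d=np.diff(cv2.GaussianBlur(v.reshape(1,-1),(7,1),0)[0]);i=d.argmin()
    if d[i]<-4: pts.append(P[i,:2])
pts=np.array(pts)
from scipy.optimize import least_squares
r=least_squares(lambda p:np.hypot(*(pts-p[:2]).T)-p[2],[*C,.068],loss="soft_l1",f_scale=.0007).x
print("hub",H.round(4),"rim",r.round(4),len(pts),"lip deg",np.degrees(np.arctan2(*(L[:2]-r[:2])[::-1])))
print(tool(s,[*r[:2],.013],0), "tool yaw",np.degrees(np.arctan2(.382,.924)))
E
```

```text
flats deg [22.68777526 24.65504715] 0.03067194531919646
hub [ 0.537  -0.3482  0.044 ] rim [ 0.5374 -0.3483  0.0672] 102 lip deg 24.18223062370468
[ -2.  177.1  -1.4] tool yaw 22.46117570444105
```

>>> send_rows:
  plan:
    - [[-1, 55, -1], -1.5, 0]
    - [[-1, 110, -1], -1.5, 0]
    - [[-2, 150, -1], -1.5, 0]
    - [[-2, 170, -1], -1.5, 0]
    - [[-2, 175, -1], -1.5, 0]
    - [[-2, 175, -1], -1.5, 0]
    - [[-2, 175, -1], -1.5, 1]
    - [[-2, 175, -1], -1.5, 1]
    - [[-2, 175, -1], -1.5, 1]
    - [[-2, 175, -1], -1.5, 1]
    - [[-2, 175, -1], -1.5, 1]
    - [[-2, 175, -1], -1.5, 1]
    - [[-2, 175, -1], -1.5, 1]
    - [[-2, 175, -1], -1.5, 1]

```text
time_s: 12.65
ee_pos: [0.5374, -0.3482, 0.0158]
tcp_rot: [0.693, 0.15, -0.143, -0.69]
ft_force: [-1.2, 1.3, 8.2]
opening: 0.031
```

>>> send_rows:
  plan:
    - [[0, -15, 0], 0, 1]
    - [[0, -40, 0], 0, 1]
    - [[0, -75, 0], 0, 1]
    - [[0, -110, 0], 0, 1]
    - [[0, -140, 0], 0, 1]
    - [[0, -140, 0], 0, 1]
    - [[0, -140, 0], 0, 1]
    - [[0, -140, 0], 0, 1]

```text
time_s: 13.65
ee_pos: [0.5351, -0.3474, 0.1544]
tcp_rot: [0.693, 0.15, -0.143, -0.691]
ft_force: [0.3, 0.6, -5.2]
opening: 0.0311
```

```bash
python3 - <<'E'
from h import *
from cell import arm
from scipy.optimize import least_squares
s=arm.state(); c=arm.camera("wrist"); np.savez("pics/w5.npz",**c)
Rm=R.from_quat(s["tcp_rot"]).as_matrix(); print(Rm.round(4).tolist(),s["ee_pos"])
g=cv2.cvtColor(c["frame"],cv2.COLOR_BGR2GRAY); C=s["ee_pos"][:2]; z=s["ee_pos"][2]+.034-.0158; pts=[]
for th in np.radians(np.arange(55,355,2)):
    r=np.arange(.060,.076,.0003);P=np.c_[C[0]+r*np.cos(th),C[1]+r*np.sin(th),np.full(len(r),z)]
    q=pix(c,P).astype(np.float32)
    if q.min()<3 or q[:,0].max()>636 or q[:,1].max()>396: continue
    v=cv2.remap(g,q[:,0].reshape(1,-1),q[:,1].reshape(1,-1),cv2.INTER_LINEAR)[0].astype(float)
    d=np.diff(cv2.GaussianBlur(v.reshape(1,-1),(7,1),0)[0]);i=d.argmin()
    if d[i]<-4: pts.append(P[i,:2])
pts=np.array(pts); r=least_squares(lambda p:np.hypot(*(pts-p[:2]).T)-p[2],[*C,.068],loss="soft_l1",f_scale=.0007)
e=np.r_[r.x[:2]-C,0]; print(len(pts),r.x.round(4),np.median(abs(r.fun)),"centre in tool mm",(Rm.T@e*1000).round(2))
cv2.imwrite("pics/w5.png",c["frame"])
E
```

```text
[[0.9141, 0.0096, -0.4054], [0.4054, -0.0009, 0.9141], [0.0084, -1.0, -0.0047]] [ 0.53511756 -0.34738557  0.15435146]
85 [ 0.5377 -0.3503  0.0699] 0.0004698037372119074 centre in tool mm [ 1.13  0.03 -3.71]
```

View pics/w5.png

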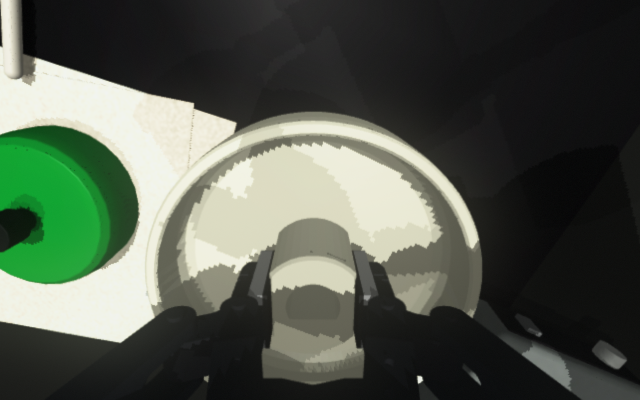

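The dish is held securely by the hub flats (hub edges at 273 and 356 px, about 5 N weight, so 0.5 kg). The rim fit is contaminated by the paper and the fingers, so I use the hub centre: lateral offset about +0.7 mm. On to the spindle with a -30.5° world turn.

```bash
python3 - <<'E'
from h import *
from cell import arm
print(tool(arm.state(),[.6728,-.0811,.1544],0))
E
```

```text
[233.7   1.1 187.7]
```

>>> send_rows:
  plan:
    - [[10, 0, 8], 1, 1]
    - [[35, 0, 28], 5, 1]
    - [[70, 0, 56], 9, 1]
    - [[105, 0, 84], 14, 1]
    - [[140, 0, 113], 18, 1]
    - [[175, 0, 141], 23, 1]
    - [[210, 1, 169], 28, 1]
    - [[228, 1, 183], 30, 1]
    - [[234, 1, 188], 30.5, 1]
    - [[234, 1, 188], 30.5, 1]
    - [[234, 1, 188], 30.5, 1]
    - [[234, 1, 188], 30.5, 1]
    - [[234, 1, 188], 30.5, 1]

```text
time_s: 15.32
ee_pos: [0.6728, -0.0813, 0.1546]
tcp_rot: [0.706, -0.037, 0.044, -0.706]
ft_force: [0.2, 0.2, -5.6]
opening: 0.0316
```

```bash
python3 - <<'E'
from h import *
from cell import arm
s=arm.state(); Rm=R.from_quat(s["tcp_rot"]).as_matrix(); print(Rm.round(4).tolist(),s["ee_pos"].round(4),s["ft_force"].round(2),np.degrees(np.arctan2(Rm[1,0],Rm[0,0])))
print(tool(s,[.6728,-.0811,.114],0))
E
```

```text
[[0.9933, 0.0098, 0.1153], [-0.1153, -0.0011, 0.9933], [0.0098, -1.0, 0.0001]] [ 0.6728 -0.0813  0.1546] [ 0.22  0.2  -5.59] -6.620955514507774
[-0.4 40.6  0.2]
```

>>> send_rows:
  plan:
    - [[0, 10, 0], 0, 1]
    - [[0, 20, 0], 0, 1]
    - [[0, 28, 0], 0, 1]
    - [[0, 32, 0], 0, 1]
    - [[0, 35, 0], 0, 1]
    - [[0, 37, 0], 0, 1]
    - [[0, 37, 0], 0, 1]
    - [[0, 37, 0], 0, 1]

```text
time_s: 16.32
ee_pos: [0.6732, -0.0813, 0.1178]
tcp_rot: [0.706, -0.037, 0.044, -0.706]
ft_force: [0.1, -0.2, -5.1]
opening: 0.0311
```

>>> send_rows:
  plan:
    - [[0, 1, 0], 0, 1]
    - [[0, 2, 0], 0, 1]
    - [[0, 3, 0], 0, 1]
    - [[0, 4, 0], 0, 1]
    - [[0, 4, 0], 0, 1]

```text
time_s: 16.95
ee_pos: [0.673, -0.0811, 0.1136]
tcp_rot: [0.706, -0.037, 0.044, -0.706]
ft_force: [-1.5, 2.3, -5.0]
opening: 0.031
```

>>> send_rows:
  plan:
    - [[-0.4, 1, 0.5], 0, 1]
    - [[-0.4, 2, 0.5], 0, 1]
    - [[-0.4, 3, 0.5], 0, 1]
    - [[-0.4, 4, 0.5], 0, 1]
    - [[-0.4, 4, 0.5], 0, 1]

```text
time_s: 17.58
ee_pos: [0.6727, -0.0806, 0.1095]
tcp_rot: [0.706, -0.037, 0.044, -0.706]
ft_force: [0.6, 0.1, -5.6]
opening: 0.0312
```

>>> send_rows:
  plan:
    - [[-0.1, 3, 0], 0, 1]
    - [[-0.1, 6, 0], 0, 1]
    - [[-0.1, 9, 0], 0, 1]
    - [[-0.2, 12, 0], 0, 1]
    - [[-0.2, 15, 0], 0, 1]
    - [[-0.2, 15, 0], 0, 1]

```text
time_s: 18.32
ee_pos: [0.6725, -0.0806, 0.0942]
tcp_rot: [0.706, -0.038, 0.044, -0.706]
ft_force: [0.1, 0.1, -5.5]
opening: 0.031
```

```bash
python3 -c "
from cell import arm
s=arm.state();print(s['torque'],s['ft_force'],s['ee_pos'])"
```

```text
[0.03163439 0.00620276 0.00310154] [ 0.10189247  0.14361456 -5.45407007] [ 0.67249518 -0.08056517  0.09420024]
```

>>> send_rows:
  plan:
    - [[0, 2, 0], 0, 1]
    - [[0, 4, 0], 0, 1]
    - [[0, 6, 0], 0, 1]
    - [[0, 7, 0], 0, 1]
    - [[0, 7.5, 0], 0, 1]
    - [[0, 8, 0], 0, 1]
    - [[0, 8, 0], 0, 1]
    - [[0, 8, 0], 0, 1]

```text
time_s: 19.32
ee_pos: [0.6726, -0.0806, 0.0862]
tcp_rot: [0.706, -0.038, 0.044, -0.706]
ft_force: [0.2, -0.1, -5.9]
opening: 0.0316
```

>>> send_rows:
  plan:
    - [[0, 0.5, 0], 0, 1]
    - [[0, 1, 0], 0, 1]
    - [[0, 1, 0], 0, 1]

```text
time_s: 19.7
ee_pos: [0.6727, -0.0806, 0.0859]
tcp_rot: [0.706, -0.037, 0.044, -0.706]
ft_force: [-3.8, 1.3, 5.6]
opening: 0.031
```

Seated: the vertical force reversed at exactly the expected height. I open, retreat straight up and check.

>>> send_rows:
  plan:
    - [[0, 0, 0], 0, 0.7]
    - [[0, 0, 0], 0, 0]
    - [[0, 0, 0], 0, 0]
    - [[0, 0, 0], 0, 0]
    - [[0, 0, 0], 0, 0]
    - [[0, 0, 0], 0, 0]
    - [[0, -20, 0], 0, 0]
    - [[0, -50, 0], 0, 0]
    - [[0, -90, 0], 0, 0]
    - [[0, -130, 0], 0, 0]
    - [[0, -130, 0], 0, 0]
    - [[0, -130, 0], 0, 0]

```text
time_s: 21.2
ee_pos: [0.6712, -0.0803, 0.2154]
tcp_rot: [0.706, -0.038, 0.044, -0.706]
ft_force: [1.2, 0.2, -0.5]
opening: 0.0855
```

```bash
python3 - <<'E'
from h import *
from cell import arm
s=arm.state(); print(s["time_s"],s["ee_pos"],s["ft_force"])
c=arm.camera("side")["frame"]; w=arm.camera("wrist")["frame"]
a=cv2.resize(c[110:290,200:450],(500,360),interpolation=cv2.INTER_CUBIC); b=cv2.resize(w[60:340,100:520],(300,200))
o=np.zeros((600,500,3),np.uint8); o[:360]=a; o[380:580,100:400]=b; cv2.imwrite("pics/end.png",o)
E
```

```text
21.2 [ 0.67118607 -0.08034965  0.21542783] [ 1.21672057  0.21721997 -0.48659048]
```

View pics/end.png

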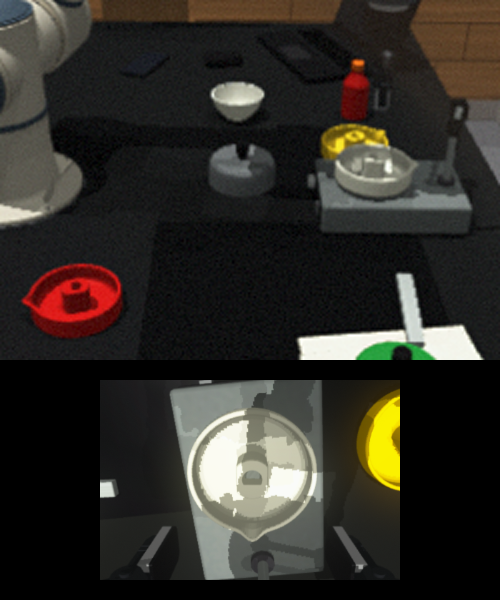

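The dish sits level and centred on the turntable at (375,172), with the spindle in its hub. The cover stands upright on the desk at (241,170), and the gripper is clear.

```bash
python3 -c "
from cell import arm
print(arm.close_job())"
```

```text
the job is handed in; nothing more can be done
None
```

The grinder is ready and the job was handed in at about 21 s of the 56 s allowed; hand-in gave no verdict.

- **Cover:** I lifted it off by the knob and stood it on the desk at about (0.44, 0.03) m, knob up. The arm pressed down with about 41 N through the held cover as it touched the desk. The 40 N limit is worded for the arm or gripper body, so I expect it is fine, but I could not confirm that.
- **Dish:** I held it by the hub flats and turned it to about -6.6°. I lowered it over the spindle without letting go until the vertical force reversed at the expected seat height, then released it.

**Last checks:** The final pictures show the dish level and centred on the turntable. They also show the cover upright on the desk, the gripper clear, and the bowl, bottle and paperweight where they were by eye; I did not measure those three again.

**Checks that disagreed:**
- A shadow line on the spindle tip first gave a flat angle of about 0°. The true edge gave about -7°, and the dish went on smoothly at -6.6°.
- The rim fit of the held dish was off by about 3.7 mm, with the paper and the fingers in the way. I dropped it and used the hub instead.

I viewed 11 pictures, one over the budget of 10.

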